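Set the spout elbow of the slip pump over the mould

ROBOT

A 6-joint arm with a two-finger parallel gripper is mounted at the origin on the work surface. World frame = base frame: x ahead of the robot, y to its left, z up, the work surface at z = 0. Lengths are in m, angles in degrees, forces in N, time in s.
With the tool pointing down it reaches from about 0.4 to 0.825 m from the base axis. Payload 7 kg.
Tool frame: the origin (TCP) lies midway between the tips of the shut fingers; the grasp point (between the pads) lies 19 mm behind it; z points along the fingers, y is the direction in which the jaws open and shut (so a half turn about z gives the same grasp; the last joint's range is limited). The gripper opens to 88 mm and grips with 3 to 60 N. Pads are 19 mm wide; open, the fingers measure 130 mm over their backs; the gripper's body (78 mm by 193 mm) begins 47 mm behind the grasp point.
Start: joints at [-57.92, 20.546, 0.682, 0, -70.136, -16.507], TCP at [0.181, -0.65, 0.187] pointing down, gripper open.
Joint ranges: [-176.03, 176.03], [-82.01, 121.73], [-58.28, 71.71], [-173.87, 95.51], [-174.79, -0.11], [-173.66, 173.66]. Speed limits (degrees/s): [136.94, 136.94, 172.46, 180, 180, 180].

INTERFACE

Orientations are given as [roll, pitch, yaw] about the fixed x, y, z axes, in that order (R = Rz(yaw) Ry(pitch) Rx(roll)).
In Python, from plant import r gives the robot as it stands.
- The arm moves only by the tool carry_out, never from a script. Its argument "motion" is one flat list of numbers, 7 for each row, row after row: the turn, a rotation vector about the tool's x, y, z in degrees, then the shift along the tool's x, y, z in cm, then the finger opening in cm, from 0 to 8.76. A call has 1 to 20 rows; each row shifts and turns the commanded pose from where the row before left it, along the tool's axes as they then stand; what a row does not reach is not made up. A row lasts 1/12 s, in which the tool goes at most 41.7 mm and 7.16 degrees, less where a joint would pass 70% of its speed; a pose out of reach is approached as far as the arm can. A call is refused whole if a number of a shift passes 4.17 or a number of a turn 7.16, either way. A call with a gripper value outside its range is refused whole. The fingers move at their own pace and stop on an object; "grip_force" is the grip in N (left out, the last holds). Time passes only in rows, so rows that do not move let the fingers close. It gives the time, the measured TCP pose, the force and the opening at its end, in the units of the state.
- r.get_state(): the state, without advancing time (a new reading comes with each control period).
- r.capture(name): name is "side" or "top" or "wrist"; returns a dict with "pixels" (480x640x3 uint8, red, green, blue), "K" (3x3 intrinsics, pixels), "R" (3x3) and "t" (3): a world point X has camera coordinates R X + t. Camera axes: x right, y down, z forward; pixel columns grow to the right and rows downward; lengths in m; the calibration is good to about 2 mm. A picture is of the moment at which its call begins. There is no depth.
- r.close_job(): hands the job in, once; it reports no verdict.
The state is a dict: "time_s": time; "joints": joint angles; "qd": joint speeds; "joint_torque": joint torques, N m; "tcp_pos": TCP position; "eef_rot": TCP orientation; "contact_force": force on the tool from outside, world axes, zero at the start; "moment": the same for the moment, N m; "gripper_width": finger opening in m.
Only numpy, scipy, OpenCV 4.12 (cv2) and the standard library are available. Lean on these libraries where they do the work, as an engineer would, in place of code of your own. Each camera call takes 0.05 s, during which the arm holds its last target. There are 200 camera calls.

TASK

Screw the spout elbow on the slip pump down its threaded stub (clockwise from above) until you feel it bottom, with a light hand: push it round by its leg, neither clamping it hard nor forcing it against the stop. Then back it off, by less than one turn, until its downturned outlet stands over the pour hole of the plaster mould beside the pump, and let go. Leave the pots, fittings and tools around it where they are.

Things in the scene. Friction and masses are not known exactly. Their poses are not given: they have to be found in the camera images.
- elbow: grey plastic pipe elbow, started on the pump's upright threaded stub; it can only screw: clockwise from above drives it down 6 mm a turn, anticlockwise raises it. Origin: on the vertical screw axis, centre of the underside of its screw collar (73 mm across, 40 mm high). z up; x points along the level leg to the outlet. It stays where it is left and drags evenly, 0.35 N m (3.5 N at 100 mm)
- leg (a point): point on the centre line of the elbow's level leg, 85 mm from the screw axis, 75 mm above the elbow's origin, 245 to 255 mm above the table. Leg: round pipe 40 mm across, straight from 32 to 132 mm from the axis, then turned down to the outlet. Axes as the elbow's. Its two raised bands cannot be felt. The elbow must not be loaded with more than 90 N in all, by pushing or clamping
- spout (a point): centre of the elbow's downward outlet, 160 mm from the screw axis, 12 mm above the elbow's origin; outlet lip 45 mm across
- shoulder (a point): on the screw axis, top of the stub's flange (90 mm across), 169 mm above the table: the elbow's collar stops dead on it. At the start the elbow is 0.5 to 1.2 turns above that stop; just where it stops can only be felt. Bottomed, the outlet stands 0.12 to 0.65 turn clockwise past the mould's pour hole
- pump: grey slip pump bolted to the table, 0.36 m long. Origin: on the table, under the screw axis; z up. The motor (120 mm across, to 250 mm from the axis, box on top to 172 mm high) lies along +x, the suction tail along -x (to 106 mm). Only the elbow stands higher than 172 mm here
- mould_hole (a point): centre of the round pour hole, 44 mm across, in the top (150 mm above the table) of the banded white plaster mould, 120 x 126 x 150 mm, fixed beside the pump some 160 mm from the screw axis, so that the turning outlet passes over it. (Another, lower mould farther off is not in use)
- jug: an unglazed clay mug, 90 mm across, 100 mm high; to be left alone. Origin: centre of its underside
- wrench: a steel wrench, 170 mm long, lying flat; to be left alone. Origin: centre of its underside
- hose_tail: a loose black hose tail standing on its flange, 60 mm across, 72 mm high; to be left alone. Origin: centre of its underside
- tall_vase: a dark green bottle vase, 100 mm across, 210 mm high; to be left alone. Origin: centre of its underside
- round_vase: a brown bottle vase, 110 mm across, 160 mm high; to be left alone. Origin: centre of its underside
- bowl: a green bowl, 140 mm across, 50 mm high; to be left alone. Origin: centre of its underside
- sieve: a wooden sieve ring, 150 mm across, 60 mm high; to be left alone. Origin: centre of its underside

How it is judged (in metres and radians):
On the way:
1. the elbow is screwed down until it bottoms (within 0.15 mm of its stop, a tenth of a radian or so) (z of elbow in the frame of pump below 0.17062 m), for 0.05 s.
At the end, for the whole second after the job is handed in: the elbow's outlet stands over the mould's pour hole, centres within 15 mm seen from above, the elbow is less than one turn (6 mm) above its bottomed position, and it is at rest (horizontal distance between spout and mould_hole below 0.015 m and z of elbow in the frame of pump below 0.17647 m and angular speed of elbow below 0.05 rad/s); the robot touches nothing.
It fails at once if the elbow is forced or clamped hard (loaded with more than 90 N) (contact force between elbow and anything else above 90 N).
It fails at once if a pot, fitting or tool around the pump is displaced by more than 30 mm (distance of any of jug, wrench, hose_tail, tall_vase, round_vase, bowl, sieve from where it was at the start of the episode above 0.03 m).
It also fails if it takes over 67 s, if anything falls off the work surface, if the arm or the gripper's body presses on something with over 40 N, if the wrist force passes 120 N, or if a joint passes its speed limit or range.

## Working session

There is one attempt and no reset: what is moved stays moved. The work goes in short steps, Python scripts to look and compute and a tool call to move; the robot and the scene stay as the last step left them, time stands still between calls to the robot, and variables do not carry over. Pictures are saved under pics/ and viewed, about 8 in all and at most 12, crops included, and the job is handed in when it is done.

Besides the shell and the picture viewer there is one more tool, called after "Request:" in YAML: its name, and indented under it one key for each argument. carry_out: Moves the arm, as the interface text tells. Its arguments: {"type":"object","properties":{"motion":{"type":"array"},"grip_force":{"type":"number"}},"required":["motion"]}

```bash
mkdir -p pics; ls; cat > h.py <<'E'
import numpy as np, cv2, pickle
from plant import r
def cap(n,f):
    c=r.capture(n); cv2.imwrite(f'pics/{f}.png',c['pixels'][:,:,::-1]); pickle.dump(c,open(f'pics/{f}.pkl','wb')); return c
def ld(f): return pickle.load(open(f'pics/{f}.pkl','rb'))
def ray(c,u,v):
    R=np.array(c['R']);t=np.array(c['t']);d=R.T@np.linalg.inv(c['K'])@[u,v,1]; return -R.T@t,d/np.linalg.norm(d)
def plane(c,u,v,z):
    o,d=ray(c,u,v); return o+d*(z-o[2])/d[2]
def proj(c,X):
    p=np.array(c['K'])@(np.array(c['R'])@X+np.array(c['t'])); return p[:2]/p[2]
def tri(*a):
    A=0;b=0
    for c,u,v in a:
        o,d=ray(c,u,v);P=np.eye(3)-np.outer(d,d);A=A+P;b=b+P@o
    return np.linalg.solve(A,b)
E
python3 - <<'E'
from h import *
print(r.get_state())
for n in('top','side','wrist'):
    c=cap(n,n+'0'); print(n,ray(c,320,240))
E
```

```text
pics
{'time_s': 0.0, 'joints': array([-5.79217516e+01,  2.05907283e+01,  6.34207871e-01, -2.12111549e-02,
       -7.01343931e+01, -1.65058538e+01]), 'qd': array([ 0.01945561,  0.00536114, -0.00643127, -0.02423512, -0.03436825,
        0.03333574]), 'joint_torque': array([-5.36384887e-04, -5.82721031e+01,  2.93068510e+01,  6.99753553e+00,
        6.93037538e-03, -1.14324419e-04]), 'tcp_pos': array([ 0.1810282 , -0.64970617,  0.18583057]), 'eef_rot': array([ 1.79907167e+02, -6.71423285e-03, -1.64434824e+02]), 'contact_force': array([-0.33766153, -0.08822985,  0.37463217]), 'moment': array([-0.00023427,  0.02046043,  0.01774108]), 'gripper_width': 0.0880835950405039}
top (array([0.35389955, 0.02907842, 1.46769852]), array([ 0.14382417,  0.03187987, -0.98908962]))
side (array([0.41459469, 1.12601383, 1.04447438]), array([ 0.08653943, -0.77748279, -0.6229217 ]))
wrist (array([ 0.10592902, -0.67194868,  0.38271277]), array([ 0.29200218,  0.0727501 , -0.95364676]))
```

View pics/top0.png

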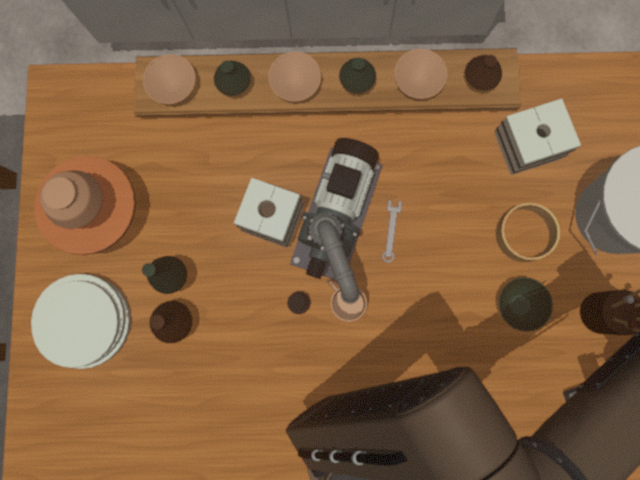

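View pics/side0.png

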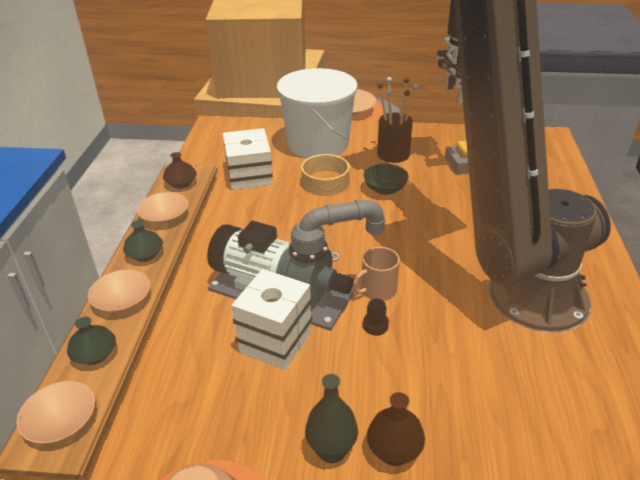

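The top view shows the mould hole at about (267,209), the elbow axis near (325,228), and the outlet near (350,296) over the clay mug (350,303). In the side view the hole is at (272,294), the elbow at about (310,225), and the outlet near (376,222).

```bash
python3 - <<'E'
from h import *
t=ld('top0');s=ld('side0')
a=cv2.resize(t['pixels'][180:330,230:400,::-1],None,fx=4,fy=4,interpolation=2)[:600,:680]
b=cv2.resize(s['pixels'][190:340,225:395,::-1],None,fx=4,fy=4,interpolation=2)
cv2.imwrite('pics/ca.png',a);cv2.imwrite('pics/cb.png',b)
for p in[(267,209),(325,228),(350,296)]:
    for z in(.15,.25):print(p,z,plane(t,*p,z).round(4))
print(tri((t,267,209),(s,272,294)))
E
```

```text
(267, 209) 0.15 [0.6245 0.2001 0.15  ]
(267, 209) 0.25 [0.604  0.1871 0.25  ]
(325, 228) 0.15 [0.5747 0.059  0.15  ]
(325, 228) 0.25 [0.558  0.0567 0.25  ]
(350, 296) 0.15 [0.4091 0.0018 0.15  ]
(350, 296) 0.25 [0.4049 0.0039 0.25  ]
[0.62398534 0.2001149  0.14938671]
```

View pics/ca.png

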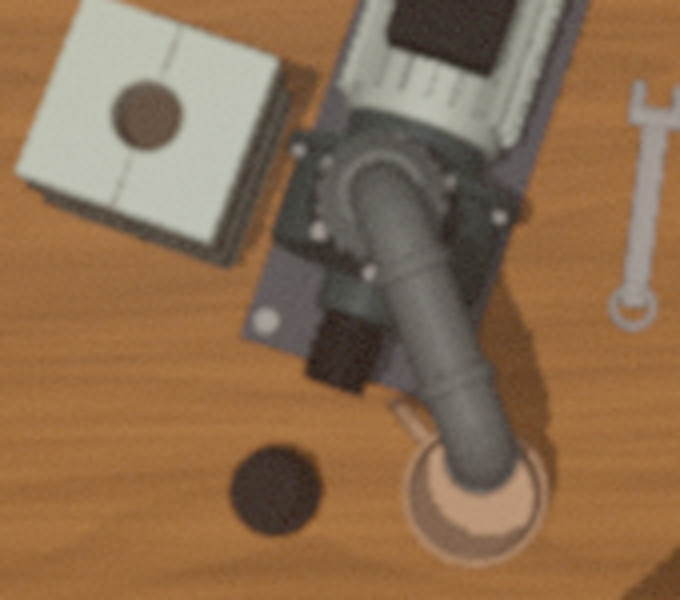

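View pics/cb.png

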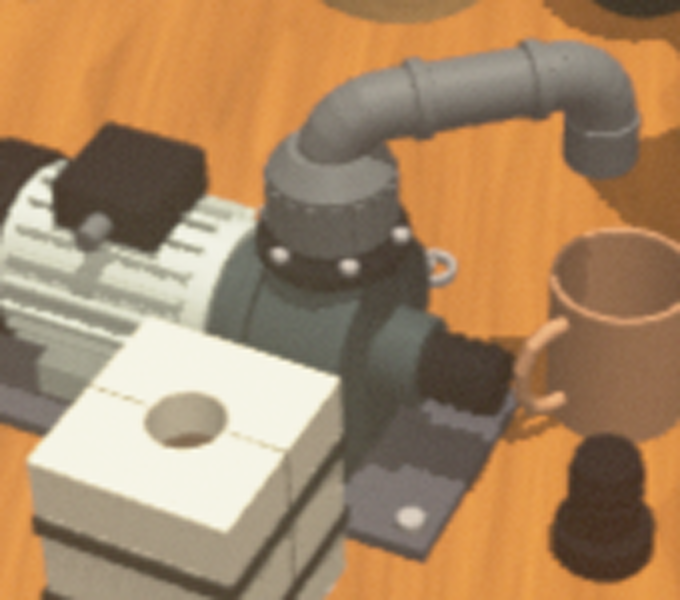

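The crops show collar centre about (325.5,231) in top. The bands cross the leg at top (334.2,248) and (345,275.5), matching side (330,214) and (360,209.5). The mug is right under the outlet, so the tool has to stay above about 0.2 m there.

```bash
python3 - <<'E'
from h import *
t=ld('top0');s=ld('side0')
H=tri((t,267,209),(s,272,294))
b1=tri((t,334.2,248),(s,330,214.2)); b2=tri((t,345,275.5),(s,360,209.5))
print('bands',b1,b2)
for z in(.205,.215,.22):print('axis',z,plane(t,325.5,231.2,z))
ax=tri((t,325.5,231.2),(s,225+332/4,190+185/4));print('axis tri',ax)
u=(b2-b1)[:2];yaw=np.degrees(np.arctan2(u[1],u[0]));print('yaw',yaw,np.linalg.norm(u))
A=plane(t,325.5,231.2,.213)[:2]
for p in(b1,b2,H):
    d=p[:2]-A;print(np.linalg.norm(d),np.degrees(np.arctan2(d[1],d[0])))
# jug, hose tail, wrench, on table
for n,p,z in(('jug',(230+476/4,180+490/4),.1),('hose',(230+276/4,180+490/4),.072),('wr',(390,230),.01)):print(n,plane(t,*p,z))
print('pumpdir',plane(t,344,181,.172)-plane(t,325.5,231.2,.172))
E
```

```text
bands [0.51235895 0.03688279 0.24690549] [0.44833564 0.01402432 0.24700822]
axis 0.205 [0.55794986 0.0566942  0.205     ]
axis 0.215 [0.55633388 0.05647549 0.215     ]
axis 0.22 [0.55552588 0.05636614 0.22      ]
axis tri [0.55997275 0.05687669 0.19704962]
yaw -160.35172946680228 0.06798157027184955
0.04845527648598129 -156.09328391086683
0.11635871734329963 -158.5797341571825
0.158596377074472 64.87934434918125
jug [0.39525786 0.00359439 0.1       ]
hose [0.39828812 0.12935442 0.072     ]
wr [ 0.58944208 -0.11208908  0.01      ]
pumpdir [ 1.21989126e-01 -4.65864400e-02 -2.22044605e-16]
```

```bash
python3 - <<'E'
from h import *
p=np.array([.181,-.65]);g=np.array([.477,.027]);u=(g-p)/np.linalg.norm(g-p);print(np.linalg.norm(g-p))
for n in range(4,26):
    psi=np.radians(-164.43+7*n)
    print(n+1,np.round(4*np.array([u@[np.cos(psi),np.sin(psi)],u@[np.sin(psi),-np.cos(psi)]]),1))
E
```

```text
0.7388809105667841
5 [-3.7  1.6]
6 [-3.8  1.1]
7 [-4.   0.6]
8 [-4.   0.1]
9 [-4.  -0.4]
10 [-3.9 -0.8]
11 [-3.8 -1.3]
12 [-3.6 -1.8]
13 [-3.3 -2.2]
14 [-3.1 -2.6]
15 [-2.7 -2.9]
16 [-2.3 -3.2]
17 [-1.9 -3.5]
18 [-1.5 -3.7]
19 [-1.  -3.9]
20 [-0.5 -4. ]
21 [-0.1 -4. ]
22 [ 0.4 -4. ]
23 [ 0.9 -3.9]
24 [ 1.4 -3.8]
25 [ 1.8 -3.6]
26 [ 2.2 -3.3]
```

Request:
carry_out:
  motion: [0, 0, -7, 0, 0, -4, 8.7, 0, 0, -7, 0, 0, -4, 8.7, 0, 0, -7, 0, 0, -4, 8.7, 0, 0, -7, 0, 0, -4, 8.7, 0, 0, -7, -3.7, 1.6, 0, 8.7, 0, 0, -7, -3.8, 1.1, 0, 8.7, 0, 0, -7, -4, 0.6, 0, 8.7, 0, 0, -7, -4, 0.1, 0, 8.7, 0, 0, -7, -4, -0.4, 0, 8.7, 0, 0, -7, -3.9, -0.8, 0, 8.7, 0, 0, -7, -3.8, -1.3, 0, 8.7, 0, 0, -7, -3.6, -1.8, 0, 8.7, 0, 0, -7, -3.3, -2.2, 0, 8.7, 0, 0, -7, -3.1, -2.6, 0, 8.7, 0, 0, -7, -2.7, -2.9, 0, 8.7, 0, 0, -7, -2.3, -3.2, 0, 8.7, 0, 0, -7, -1.9, -3.5, 0, 8.7, 0, 0, -7, -1.5, -3.7, 0, 8.7, 0, 0, -7, -1, -3.9, 0, 8.7, 0, 0, -7, -0.5, -4, 0, 8.7]
  grip_force: 8

```text
time_s: 1.82
tcp_pos: [0.4384, -0.0619, 0.3471]
eef_rot: [-180.0, -0.0, -24.1]
contact_force: [1.5, -0.4, 0.4]
gripper_width: 0.0872
```

Request:
carry_out:
  motion: [0, 0, -6.4, 0, -3.2, 0, 8.7, 0, 0, -6.4, 0.3, -3.2, 0, 8.7, 0, 0, -6.4, 0.6, -3.1, 0, 8.7, 0, 0, -6.4, 0, 0, 0, 8.7, 0, 0, -6.4, 0, 0, 0, 8.7, 0, 0, -6.4, 0, 0, 0, 8.7, 0, 0, -6.1, 0, 0, 0, 8.7, 0, 0, 0, 0, 0, 0, 8.7]

```text
time_s: 2.48
tcp_pos: [0.4764, 0.024, 0.3465]
eef_rot: [-180.0, 0.0, 20.4]
contact_force: [1.4, 0.7, -0.2]
gripper_width: 0.0867
```

```bash
python3 - <<'E'
from h import *
c=cap('wrist','w1'); s=r.get_state();print(s['joints'].round(1),s['tcp_pos'],s['eef_rot'],ray(c,320,240))
E
```

```text
[ 26.6  -2.4  -6.8  -0.  -85.6  83.4] [0.47637576 0.02390463 0.34657036] [-1.79993556e+02  2.03384498e-02  1.99798969e+01] (array([0.55111108, 0.05069531, 0.54325021]), array([-0.28568586, -0.09450503, -0.95365213]))
```

View pics/w1.png

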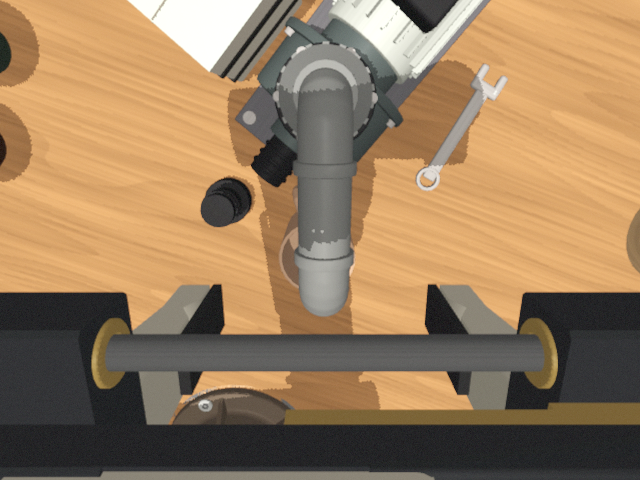

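Wrist view: the leg runs vertically in the image (band 1 at (326,165), band 2 at (324,255)), midway between the fingers (222 and 427). The collar centre is about (326,92).

```bash
python3 - <<'E'
from h import *
c=ld('w1');t=ld('top0')
b1=plane(c,326,166,.249);b2=plane(c,324.3,255,.249);A=plane(c,326,92,.214)
u=b2-b1;print(b1,b2,A,np.degrees(np.arctan2(u[1],u[0])))
for z in(.245,.25,.255):
  print(np.linalg.norm(plane(c,326,166,z)-plane(c,324.3,255,z)))
print(tri((c,326,166),(t,334.2,248)),tri((c,324.3,255),(t,345,275.5)))
print(np.linalg.norm(b1[:2]-A[:2]),np.linalg.norm(b2[:2]-A[:2]), np.linalg.norm(A[:2]-[.624,.2001]))
E
```

```text
[0.51701217 0.03683584 0.249     ] [0.45274584 0.01423996 0.249     ] [0.56576246 0.05490284 0.214     ] -160.62845944834987
0.06904899060533867
0.06789142244195134
0.06673385427856413
[0.51485903 0.03649226 0.23132576] [0.45094573 0.01375229 0.24374125]
0.05199046240506205 0.12010923088223924 0.1564411246522621
```

Request:
carry_out:
  motion: [0, 0, 0, 0, 0, 3.8, 8.7, 0, 0, 0, 0, 0, 3.8, 8.7, 0, 0, 0, 0, 0, 3.8, 8.7, 0, 0, 0, 0, -0.6, 0, 8.7, 0, 0, 0, 0, -0.6, 0, 8.7, 0, 0, 0, 0, 0, 0, 2, 0, 0, 0, 0, 0, 0, 2, 0, 0, 0, 0, 0, 0, 2, 0, 0, 0, 0, 0, 0, 2, 0, 0, 0, 0, 0, 0, 2, 0, 0, 0, 0, 0, 0, 2]
  grip_force: 8

```text
time_s: 3.45
tcp_pos: [0.4726, 0.0351, 0.2333]
eef_rot: [-180.0, -0.0, 20.1]
contact_force: [0.5, -0.2, 0.2]
gripper_width: 0.0527
```

```bash
python3 - <<'E'
from h import *
c=cap('wrist','w2'); s=r.get_state();print(s['joints'].round(1),s['tcp_pos'],s['contact_force'],s['gripper_width'])
E
```

```text
[ 28.1  -0.5 -19.4   0.  -71.2  81.9] [0.4725589  0.03509181 0.23309063] [ 0.00345517 -0.09807905 -0.76271824] 0.0486432320502164
```

View pics/w2.png

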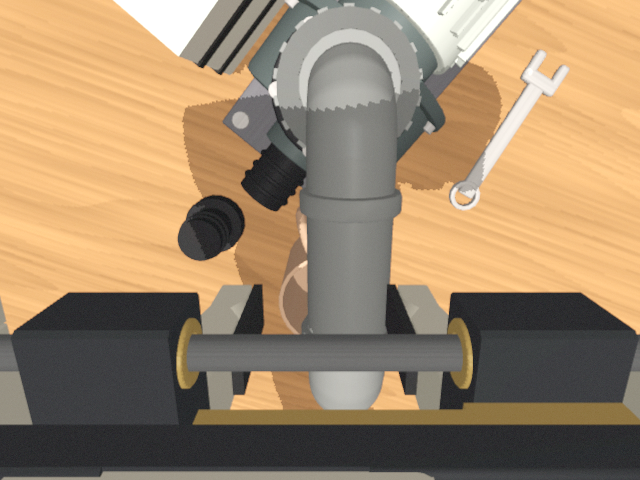

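The fingers are still closing and symmetric. The leg (306–398 at its widest) sits right of centre, as planned with the 12 mm lead. I'll keep closing.

Request:
carry_out:
  motion: [0, 0, 0, 0, 0, 0, 2, 0, 0, 0, 0, 0, 0, 2, 0, 0, 0, 0, 0, 0, 2, 0, 0, 0, 0, 0, 0, 2, 0, 0, 0, 0, 0, 0, 2, 0, 0, 0, 0, 0, 0, 2]

```text
time_s: 4.0
tcp_pos: [0.4724, 0.0351, 0.2328]
eef_rot: [180.0, -0.0, 20.1]
contact_force: [-0.7, 0.4, 1.1]
gripper_width: 0.0204
```

```bash
python3 - <<'E'
from h import *
c=cap('wrist','w3'); s=r.get_state();print(s['tcp_pos'],s['contact_force'],s['moment'],s['gripper_width'])
E
```

```text
[0.47242118 0.03511156 0.23273281] [ 0.00630465  0.18223968 -1.13905732] [-0.12859247  0.1200273  -0.01344805] 0.02007461310317144
```

View pics/w3.png

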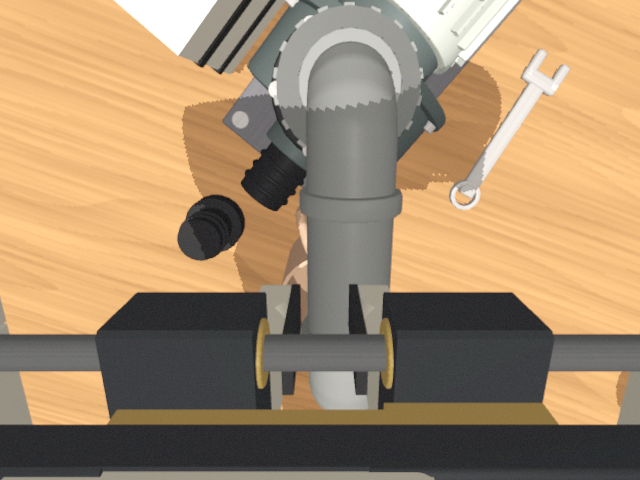

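The fingers shut to 20 mm without touching the leg, and the leg lies behind the right finger. I'll check where the TCP and the elbow project in this image.

```bash
python3 - <<'E'
from h import *
s=r.get_state();c=ld('w3');T=s['tcp_pos']
for dz in(0,.019,.04,.06):print(dz,proj(c,T+[0,0,dz]).round(0))
A=np.array([.56,.0555]);u=np.array([-.9415,-.337])
for rr in(0,.032,.048,.085,.116,.16,.18):
  print(rr,proj(c,np.r_[A+rr*u,.25]).round(0), proj(ld('w1'),np.r_[A+rr*u,.25]).round(0),proj(ld('top0'),np.r_[A+rr*u,.25]).round(0),proj(ld('side0'),np.r_[A+rr*u,.25]).round(0))
b=(350,204),(345,325)
for z in(.22,.23,.24,.25,.26):
  print(z,[plane(c,*p,z)[:2].round(4) for p in b],np.linalg.norm(plane(c,312,250,z)-plane(c,392,250,z)))
print('bandtri',tri((c,350,204),(ld('w1'),326,166)), 'width w1',np.linalg.norm(plane(ld('w1'),299,210,.25)-plane(ld('w1'),351,210,.25)))
E
```

```text
0 [322. 272.]
0.019 [322. 287.]
0.04 [322. 307.]
0.06 [322. 331.]
0 [348.  88.] [322.  97.] [326. 227.] [308. 217.]
0.032 [347. 165.] [322. 145.] [331. 240.] [322. 215.]
0.048 [346. 201.] [322. 168.] [333. 247.] [329. 214.]
0.085 [344. 277.] [321. 218.] [339. 262.] [345. 211.]
0.116 [343. 334.] [321. 257.] [344. 275.] [358. 209.]
0.16 [341. 408.] [320. 309.] [351. 294.] [376. 206.]
0.18 [340. 438.] [320. 331.] [354. 302.] [385. 204.]
0.22 [array([0.5086, 0.0329]), array([0.4409, 0.0098])] 0.04371715611985116
0.23 [array([0.5105, 0.0343]), array([0.446 , 0.0122])] 0.0416304437007751
0.24 [array([0.5123, 0.0356]), array([0.451 , 0.0147])] 0.039543731281699
0.25 [array([0.5142, 0.037 ]), array([0.4561, 0.0172])] 0.03745701886262289
0.26 [array([0.516 , 0.0383]), array([0.4612, 0.0196])] 0.035370306443546815
bandtri [0.51791897 0.03832407 0.26513404] width w1 0.03861141832211018
```

```bash
python3 - <<'E'
from h import *
c=cap('side','s4');s=r.get_state()
print(c['K'][0][0],ld('w3')['K'][0][0],proj(c,s['tcp_pos']),proj(c,s['tcp_pos']+[0,0,.066]))
b=cv2.resize(c['pixels'][150:280,280:440,::-1],None,fx=4,fy=4,interpolation=2)
cv2.imwrite('pics/cs4.png',b)
E
```

```text
606.0452089547297 404.92860318417945 [347.68558445 219.57134632] [347.97810618 195.22508561]
```

View pics/cs4.png

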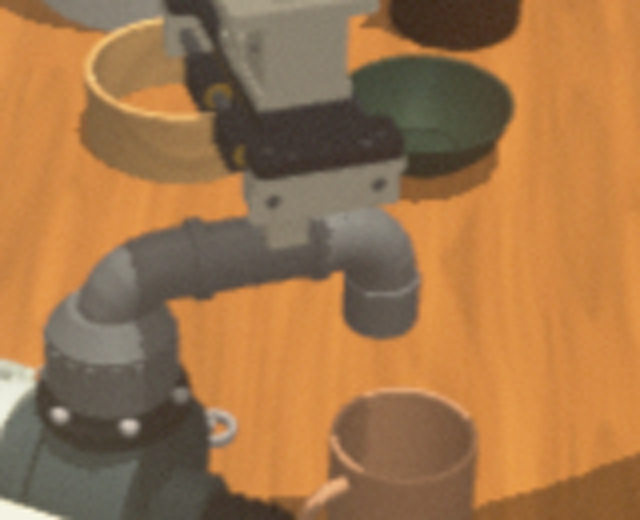

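The side view settles it. The left fingertip (352,211) lies higher than the reported TCP projection (348,220). Both cameras put the real tips about 40 mm above the reported TCP, so the fingers closed above the leg. I'll open and go deeper in stages.

Request:
carry_out:
  motion: [0, 0, 0, 0, 0, 0, 8, 0, 0, 0, 0, 0, 0, 8, 0, 0, 0, 0, 0, 0, 8, 0, 0, 0, 0, 0, 0, 8, 0, 0, 0, 0, 0, 0, 8, 0, 0, 0, 0, 0, 0, 8, 0, 0, 0, 0, 0, 0, 8, 0, 0, 0, 0, 0, 0, 8, 0, 0, 0, 0, 0, 0, 8, 0, 0, 0, 0, 0, 0, 8, 0, 0, 0, 0, 0, 0, 8, 0, 0, 0, 0, 0, 0.8, 8, 0, 0, 0, 0, 0, 0.8, 8, 0, 0, 0, 0, 0, 0.5, 8, 0, 0, 0, 0, 0, 0.4, 8]

```text
time_s: 5.35
tcp_pos: [0.4719, 0.0349, 0.2065]
eef_rot: [180.0, 0.1, 20.1]
contact_force: [0.2, 0.7, 1.2]
gripper_width: 0.0799
```

Now a little deeper, then close at 8 N.

Request:
carry_out:
  motion: [0, 0, 0, 0, 0, 0.3, 8, 0, 0, 0, 0, 0, 0.3, 8, 0, 0, 0, 0, 0, 0.2, 8, 0, 0, 0, 0, 0, 0, 3, 0, 0, 0, 0, 0, 0, 3, 0, 0, 0, 0, 0, 0, 3, 0, 0, 0, 0, 0, 0, 3, 0, 0, 0, 0, 0, 0, 3, 0, 0, 0, 0, 0, 0, 3, 0, 0, 0, 0, 0, 0, 3, 0, 0, 0, 0, 0, 0, 3, 0, 0, 0, 0, 0, 0, 3, 0, 0, 0, 0, 0, 0, 3]

```text
time_s: 6.43
tcp_pos: [0.4715, 0.0339, 0.1998]
eef_rot: [179.9, 0.1, 20.0]
contact_force: [-2.9, -4.7, 1.9]
gripper_width: 0.0411
```

```bash
python3 - <<'E'
from h import *
c=cap('wrist','w5'); s=r.get_state();print(s['tcp_pos'],s['contact_force'],s['moment'],s['gripper_width'])
E
```

```text
[0.47148259 0.03394535 0.19979369] [-3.17847412 -5.22697789  1.71830066] [-1.94353175  0.93030672 -0.27019521] 0.04155914332236916
```

View pics/w5.png

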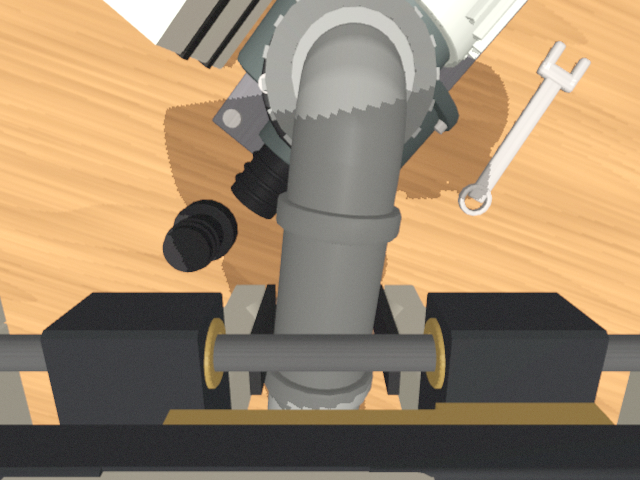

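The fingers now hold the leg centred at 41.6 mm: closing them at 8 N pushed it about 8° clockwise, so they move as a pair and act as a light clutch. In the image the leg lies between the pads (275–375). I'll align the tool, then drive the safe part of the turn.

Request:
carry_out:
  motion: [0, 0, 3, 0, 0, 0, 3, 0, 0, 3, 0, 0, 0, 3, 0, 0, 4, 0.02, -0.63, 0.01, 3, 0, 0, 4, 0.02, -0.63, 0.01, 3, 0, 0, 4, 0.02, -0.63, 0.01, 3, 0, 0, 4, 0.02, -0.63, 0, 3, 0, 0, 4, 0.02, -0.63, 0.01, 3, 0, 0, 4, 0.02, -0.63, 0.01, 3, 0, 0, 4, 0.02, -0.63, 0.01, 3, 0, 0, 4, 0.02, -0.63, 0, 3, 0, 0, 4, 0.02, -0.63, 0.01, 3, 0, 0, 4, 0.02, -0.63, 0.01, 3, 0, 0, 4, 0.02, -0.63, 0.01, 3, 0, 0, 4, 0.02, -0.63, 0, 3, 0, 0, 4, 0.02, -0.63, 0.01, 3, 0, 0, 4, 0.02, -0.63, 0.01, 3, 0, 0, 4, 0.02, -0.63, 0.01, 3, 0, 0, 4, 0.02, -0.63, 0, 3, 0, 0, 4, 0.02, -0.63, 0.01, 3, 0, 0, 4, 0.02, -0.63, 0.01, 3]
  grip_force: 8

```text
time_s: 8.15
tcp_pos: [0.5123, 0.1333, 0.1988]
eef_rot: [-180.0, -0.1, -58.1]
contact_force: [0.8, -4.5, 2.2]
gripper_width: 0.04
```

```bash
cat >> h.py <<'E'
A=np.array([.56,.0555])
def st():
    s=r.get_state();T=s['tcp_pos'];d=T[:2]-A;a=np.arctan2(d[1],d[0]);F=s['contact_force']
    print('t',round(s['time_s'],2),'T',T.round(4),'r',np.linalg.norm(d).round(4),'ang',np.degrees(a).round(1),'yaw',s['eef_rot'][2].round(1),'w',s['gripper_width'].round(4),'Ftan_cw',round(F[0]*np.sin(a)-F[1]*np.cos(a),1),'Frad',round(F[0]*np.cos(a)+F[1]*np.sin(a),1),'Fz',F[2].round(1),'j6',s['joints'][5].round(0))
E
python3 -c "
from h import *
st();cap('wrist','w6')"
```

```text
Traceback (most recent call last):
  File "h.py", line 20, in st
    print('t',round(s['time_s'],2),'T',T.round(4),'r',np.linalg.norm(d).round(4),'ang',np.degrees(a).round(1),'yaw',s['eef_rot'][2].round(1),'w',s['gripper_width'].round(4),'Ftan_cw',round(F[0]*np.sin(a)-F[1]*np.cos(a),1),'Frad',round(F[0]*np.cos(a)+F[1]*np.sin(a),1),'Fz',F[2].round(1),'j6',s['joints'][5].round(0))
                                                                                                                                                 ^^^^^^^^^^^^^^^^^^^^^^^^
AttributeError: 'float' object has no attribute 'round'
```

```bash
sed -i 's/\([A-Za-z_0-9.()\[\]*]*\)\.round(\([0-9]\))/np.round(\1,\2)/g' h.py; python3 - <<'E'
s=open('h.py').read().split('def st')[0]+'''def st():
    s=r.get_state();T=s['tcp_pos'];d=T[:2]-A;a=np.arctan2(d[1],d[0]);F=s['contact_force']
    v=dict(t=s['time_s'],r=np.hypot(*d),z=T[2],ang=np.degrees(a),yaw=s['eef_rot'][2],w=s['gripper_width'],Fcw=F[0]*np.sin(a)-F[1]*np.cos(a),Frad=F[0]*np.cos(a)+F[1]*np.sin(a),Fz=F[2],j6=s['joints'][5])
    print({k:round(float(x),4) for k,x in v.items()})
'''
open('h.py','w').write(s)
E
python3 -c "
from h import *
st()"
```

```text
{'t': 8.15, 'r': 0.0913, 'z': 0.1988, 'ang': 121.4837, 'yaw': -58.0983, 'w': 0.04, 'Fcw': -1.6683, 'Frad': -4.2605, 'Fz': 2.2139, 'j6': -4.0103}
```

Request:
carry_out:
  motion: [0, 0, 4, 0.02, -0.63, 0.01, 3, 0, 0, 4, 0.02, -0.63, 0.01, 3, 0, 0, 4, 0.02, -0.63, 0.01, 3, 0, 0, 4, 0.02, -0.63, 0, 3, 0, 0, 4, 0.02, -0.63, 0.01, 3, 0, 0, 4, 0.02, -0.63, 0.01, 3, 0, 0, 4, 0.02, -0.63, 0.01, 3, 0, 0, 4, 0.02, -0.63, 0, 3, 0, 0, 4, 0.02, -0.63, 0.01, 3, 0, 0, 4, 0.02, -0.63, 0.01, 3, 0, 0, 4, 0.02, -0.63, 0.01, 3, 0, 0, 4, 0.02, -0.63, 0, 3, 0, 0, 4, 0.02, -0.63, 0.01, 3, 0, 0, 4, 0.02, -0.63, 0.01, 3, 0, 0, 4, 0.02, -0.63, 0.01, 3, 0, 0, 4, 0.02, -0.63, 0, 3, 0, 0, 4, 0.02, -0.63, 0.01, 3, 0, 0, 4, 0.02, -0.63, 0.01, 3]

```text
time_s: 9.65
tcp_pos: [0.6195, 0.1288, 0.1976]
eef_rot: [-180.0, 0.3, -130.1]
contact_force: [2.1, 6.1, 0.4]
gripper_width: 0.04
```

```bash
python3 -c "
from h import *
st()"
```

```text
{'t': 9.65, 'r': 0.0944, 'z': 0.1976, 'ang': 50.9252, 'yaw': -130.0566, 'w': 0.04, 'Fcw': -2.1859, 'Frad': 6.0389, 'Fz': 0.4384, 'j6': -69.3861}
```

Next: 20° more driven by the grip (still short of the earliest possible stop), then one "open, lead by 12°, close at 8 N" cycle. From here the stop can only be met by the force-limited fingers.

Request:
carry_out:
  motion: [0, 0, 4, 0.04, -0.64, 0.01, 3, 0, 0, 4, 0.04, -0.64, 0.01, 3, 0, 0, 4, 0.04, -0.64, 0.01, 3, 0, 0, 4, 0.04, -0.64, 0, 3, 0, 0, 4, 0.04, -0.64, 0.01, 3, 0, 0, 0, 0, 0, 0, 8.7, 0, 0, 1.7, 0.01, -0.27, 0, 8.7, 0, 0, 1.7, 0.01, -0.27, 0, 8.7, 0, 0, 1.7, 0.01, -0.27, 0, 8.7, 0, 0, 1.7, 0.01, -0.27, 0.01, 8.7, 0, 0, 1.7, 0.01, -0.27, 0, 8.7, 0, 0, 1.7, 0.01, -0.27, 0.01, 8.7, 0, 0, 1.7, 0.01, -0.27, 0, 8.7, 0, 0, 0, 0, 0, 0, 3, 0, 0, 0, 0, 0, 0, 3, 0, 0, 0, 0, 0, 0, 3, 0, 0, 0, 0, 0, 0, 3, 0, 0, 0, 0, 0, 0, 3, 0, 0, 0, 0, 0, 0, 3, 0, 0, 0, 0, 0, 0, 3]
  grip_force: 8

```text
time_s: 11.32
tcp_pos: [0.6454, 0.0861, 0.1964]
eef_rot: [179.9, 0.1, -161.7]
contact_force: [2.2, 5.5, -0.7]
gripper_width: 0.0458
```

```bash
python3 -c "
from h import *
st()"
```

```text
{'t': 11.3167, 'r': 0.0908, 'z': 0.1964, 'ang': 19.711, 'yaw': -161.7134, 'w': 0.0458, 'Fcw': -4.4763, 'Frad': 3.8956, 'Fz': -0.6639, 'j6': -96.3725}
```

Request:
carry_out:
  motion: [0, 0, 0, 0, 0, 0, 3, 0, 0, 0, 0, 0, 0, 3, 0, 0, 0, 0, 0, 0, 8.7, 0, 0, 1.6, 0.01, -0.25, 0, 8.7, 0, 0, 1.6, 0, -0.25, 0, 8.7, 0, 0, 1.6, 0.01, -0.25, 0, 8.7, 0, 0, 1.6, 0, -0.25, 0.01, 8.7, 0, 0, 1.6, 0.01, -0.25, 0, 8.7, 0, 0, 1.6, 0, -0.25, 0.01, 8.7, 0, 0, 1.6, 0.01, -0.25, 0, 8.7, 0, 0, 1.6, 0, -0.25, 0, 8.7, 0, 0, 0, 0, 0, 0, 3, 0, 0, 0, 0, 0, 0, 3, 0, 0, 0, 0, 0, 0, 3, 0, 0, 0, 0, 0, 0, 3, 0, 0, 0, 0, 0, 0, 3, 0, 0, 0, 0, 0, 0, 3, 0, 0, 0, 0, 0, 0, 3, 0, 0, 0, 0, 0, 0, 3, 0, 0, 0, 0, 0, 0, 3]

```text
time_s: 12.98
tcp_pos: [0.6501, 0.066, 0.1964]
eef_rot: [179.9, 0.2, -174.6]
contact_force: [2.9, 3.3, -0.4]
gripper_width: 0.0399
```

```bash
python3 -c "
from h import *
st()"
```

```text
{'t': 12.9833, 'r': 0.0907, 'z': 0.1964, 'ang': 6.6496, 'yaw': -174.5727, 'w': 0.0399, 'Fcw': -2.9454, 'Frad': 3.2202, 'Fz': -0.3784, 'j6': -107.4254}
```

Request:
carry_out:
  motion: [0, 0, 0, 0, 0, 0, 8.7, 0, 0, 1.7, 0.01, -0.27, 0, 8.7, 0, 0, 1.7, 0, -0.27, 0, 8.7, 0, 0, 1.7, 0.01, -0.27, 0, 8.7, 0, 0, 1.7, 0, -0.27, 0.01, 8.7, 0, 0, 1.7, 0.01, -0.27, 0, 8.7, 0, 0, 1.7, 0, -0.27, 0.01, 8.7, 0, 0, 1.7, 0.01, -0.27, 0, 8.7, 0, 0, 1.7, 0, -0.27, 0, 8.7, 0, 0, 0, 0, 0, 0, 3, 0, 0, 0, 0, 0, 0, 3, 0, 0, 0, 0, 0, 0, 3, 0, 0, 0, 0, 0, 0, 3, 0, 0, 0, 0, 0, 0, 3, 0, 0, 0, 0, 0, 0, 3, 0, 0, 0, 0, 0, 0, 3, 0, 0, 0, 0, 0, 0, 3, 0, 0, 0, 0, 0, 0, 3]

```text
time_s: 14.48
tcp_pos: [0.6497, 0.044, 0.1964]
eef_rot: [179.9, 0.2, 171.8]
contact_force: [4.1, 3.5, -1.2]
gripper_width: 0.0397
```

```bash
python3 -c "
from h import *
st()"
```

```text
{'t': 14.4833, 'r': 0.0904, 'z': 0.1964, 'ang': -7.3061, 'yaw': 171.8464, 'w': 0.0397, 'Fcw': -3.9798, 'Frad': 3.6136, 'Fz': -1.2016, 'j6': -119.1799}
```

Request:
carry_out:
  motion: [0, 0, 0, 0, 0, 0, 8.7, 0, 0, 1.7, 0.01, -0.27, 0, 8.7, 0, 0, 1.7, 0, -0.27, 0, 8.7, 0, 0, 1.7, 0.01, -0.27, 0, 8.7, 0, 0, 1.7, 0, -0.27, 0.01, 8.7, 0, 0, 1.7, 0.01, -0.27, 0, 8.7, 0, 0, 1.7, 0, -0.27, 0.01, 8.7, 0, 0, 1.7, 0.01, -0.27, 0, 8.7, 0, 0, 1.7, 0, -0.27, 0, 8.7, 0, 0, 0, 0, 0, 0, 3, 0, 0, 0, 0, 0, 0, 3, 0, 0, 0, 0, 0, 0, 3, 0, 0, 0, 0, 0, 0, 3, 0, 0, 0, 0, 0, 0, 3, 0, 0, 0, 0, 0, 0, 3, 0, 0, 0, 0, 0, 0, 3, 0, 0, 0, 0, 0, 0, 3, 0, 0, 0, 0, 0, 0, 3]

```text
time_s: 15.98
tcp_pos: [0.6451, 0.0264, 0.1957]
eef_rot: [179.7, 0.2, 158.3]
contact_force: [6.9, 14.8, -3.0]
gripper_width: 0.0638
```

```bash
python3 -c "
from h import *
st()"
```

```text
{'t': 15.9833, 'r': 0.0899, 'z': 0.1957, 'ang': -18.8828, 'yaw': 158.3349, 'w': 0.0638, 'Fcw': -16.2364, 'Frad': 1.7577, 'Fz': -3.0064, 'j6': -131.1239}
```

The fingers stalled at 64 mm instead of 40, with 16 N tangential (twice the grip, the clutch limit) where the drag alone gives 4 N. So the elbow has bottomed at about -11°, some 76° past the hole and 0.59 turn from the start. Both lie within the stated ranges. Now I'll back off.

Request:
carry_out:
  motion: [0, 0, 0, 0, 0, 0, 3, 0, 0, 0, 0, 0, 0, 3, 0, 0, -3, 0.01, 0.47, 0, 3, 0, 0, -3, 0.01, 0.47, -0.01, 3, 0, 0, -3, 0.01, 0.47, 0, 3, 0, 0, -3, 0.01, 0.47, -0.01, 3, 0, 0, -3, 0.01, 0.47, 0, 3, 0, 0, -3, 0.01, 0.47, -0.01, 3, 0, 0, -3, 0.01, 0.47, 0, 3, 0, 0, -3, 0.01, 0.47, -0.01, 3, 0, 0, -3, 0.01, 0.47, 0, 3, 0, 0, -3, 0.01, 0.47, -0.01, 3, 0, 0, -3, 0.01, 0.47, 0, 3, 0, 0, -3, 0.01, 0.47, -0.01, 3, 0, 0, -3, 0.01, 0.47, 0, 3, 0, 0, -3, 0.01, 0.47, -0.01, 3, 0, 0, -3, 0.01, 0.47, 0, 3, 0, 0, -3, 0.01, 0.47, -0.01, 3, 0, 0, -3, 0.01, 0.47, 0, 3, 0, 0, -3, 0.01, 0.47, -0.01, 3]

```text
time_s: 17.65
tcp_pos: [0.6366, 0.1022, 0.197]
eef_rot: [-179.8, -0.0, -147.6]
contact_force: [5.4, -4.0, -1.6]
gripper_width: 0.0399
```

```bash
python3 -c "
from h import *
st()"
```

```text
{'t': 17.65, 'r': 0.0897, 'z': 0.197, 'ang': 31.3975, 'yaw': -147.624, 'w': 0.0399, 'Fcw': 6.2169, 'Frad': 2.5456, 'Fz': -1.5874, 'j6': -84.2257}
```

Request:
carry_out:
  motion: [0, 0, -3, 0.01, 0.47, 0, 3, 0, 0, -3, 0.01, 0.47, -0.01, 3, 0, 0, -3, 0.01, 0.47, 0, 3, 0, 0, -3, 0.01, 0.47, -0.01, 3, 0, 0, -3, 0.01, 0.47, 0, 3, 0, 0, -3, 0.01, 0.47, -0.01, 3, 0, 0, -3, 0.01, 0.47, 0, 3, 0, 0, -3, 0.01, 0.47, -0.01, 3, 0, 0, -3, 0.01, 0.47, 0, 3, 0, 0, -3, 0.01, 0.47, -0.01, 3, 0, 0, -2.5, 0.01, 0.39, 0, 3, 0, 0, 0, 0, 0, 0, 3, 0, 0, 0, 0, 0, 0, 3]

```text
time_s: 18.73
tcp_pos: [0.5982, 0.136, 0.1975]
eef_rot: [-180.0, -0.1, -115.3]
contact_force: [0.7, -5.9, 2.2]
gripper_width: 0.04
```

```bash
python3 - <<'E'
from h import *
st()
w=cap('wrist','w7');s=cap('side','s7');t=cap('top','t7')
b=np.hstack([cv2.resize(w['pixels'],(400,300)),cv2.resize(s['pixels'][180:330,210:410],(400,300)),])
d=cv2.resize(t['pixels'][150:300,200:400],(400,300))
b=np.vstack([b,np.hstack([d,np.zeros_like(d)])])
cv2.imwrite('pics/c7.png',b[:,:,::-1])
E
```

```text
{'t': 18.7333, 'r': 0.0891, 'z': 0.1975, 'ang': 64.6098, 'yaw': -115.3438, 'w': 0.04, 'Fcw': 3.1471, 'Frad': -5.0343, 'Fz': 2.1586, 'j6': -56.4709}
```

View pics/c7.png

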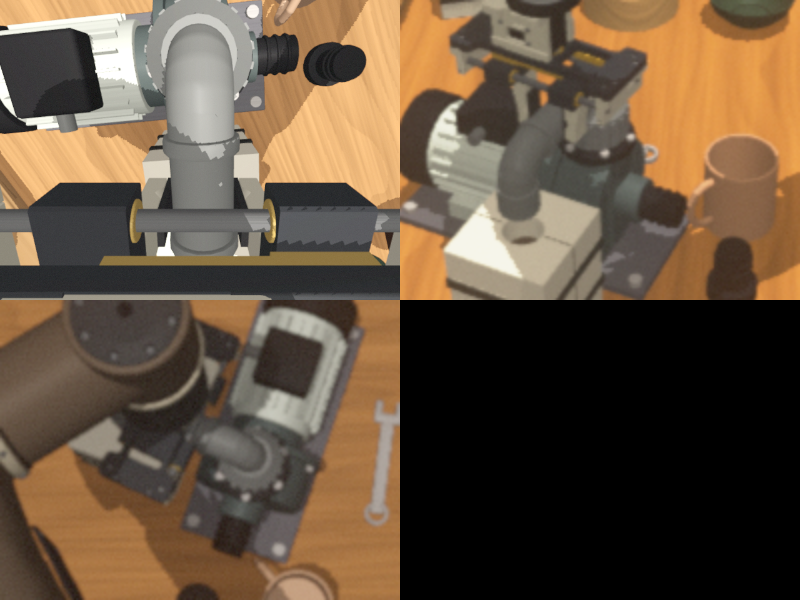

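The side view shows the outlet lip centred near (519,211) of the composite, i.e. side pixel (269.5,285.5), just above the hole (272,296). I'll project it at the lip height.

```bash
python3 - <<'E'
from h import *
c=ld('s7');H=np.array([.624,.2001,.1494])
zl=.1705+.012+76/360*.006
print('hole at lip height',proj(c,np.r_[H[:2],zl]),'hole',proj(c,H))
for p in((269.5,285.5),(269.5,284.5)):print(plane(c,*p,zl)-H)
for a in(60,62,65,68):
  P=np.r_[A+.16*np.array([np.cos(np.radians(a)),np.sin(np.radians(a))]),zl];print(a,proj(c,P))
b=cv2.resize(c['pixels'][250:320,235:315,::-1],None,fx=8,fy=8,interpolation=2)
cv2.imwrite('pics/c8.png',b)
E
```

```text
hole at lip height [270.59208842 282.02670382] hole [271.70510586 293.93698529]
[0.00056469 0.01075103 0.03436667]
[0.00105822 0.00771852 0.03436667]
60 [263.5328435  279.71305456]
62 [265.61284891 280.69420827]
65 [268.85294992 282.07271989]
68 [272.22822477 283.3343728 ]
```

View pics/c8.png

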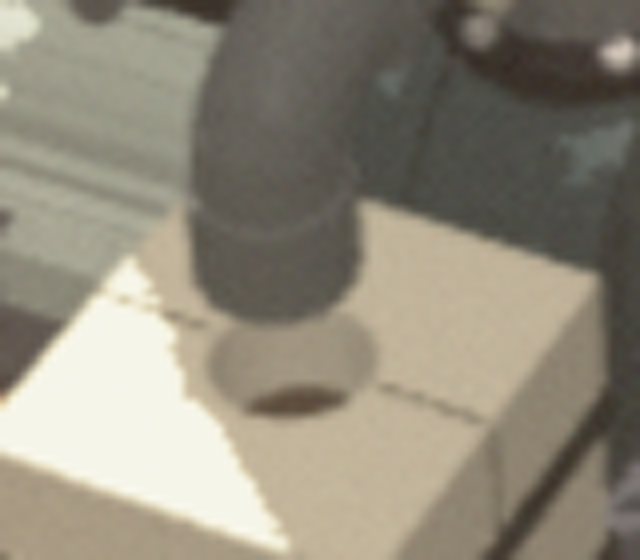

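The enlarged side view puts the lip centre at (269.6,283.5). The spot over the hole at lip height is about (270.6,282–283), so the outlet is about 3 mm short. I'll nudge it 1° anticlockwise, release, lift clear and move aside.

Request:
carry_out:
  motion: [0, 0, -1, 0, 0.16, 0, 3, 0, 0, 0, 0, 0, 0, 3, 0, 0, 0, 0, 0, 0, 8.7, 0, 0, 0, 0, 0, 0, 8.7, 0, 0, 0, 0, 0, 0, 8.7, 0, 0, 0, 0, 0, 0, 8.7, 0, 0, 0, 0, 0, 0, 8.7, 0, 0, 0, 0, 0, 0, 8.7, 0, 0, 0, 0, 0, 0, 8.7, 0, 0, 0, 0, 0, 0, 8.7, 0, 0, 0, 0, 0, 0, 8.7, 0, 0, 0, 0, 0, 0, 8.7, 0, 0, 0, 0, 0, -2, 8.7, 0, 0, 0, 0, 0, -3, 8.7, 0, 0, 0, 0, 0, -3, 8.7, 0, 0, 0, 0, 0, -3, 8.7, 0, 0, 0, 0, 0, -3, 8.7, 0, 0, 0, 0, 0, -2, 8.7]

```text
time_s: 20.38
tcp_pos: [0.5973, 0.1378, 0.3607]
eef_rot: [-179.9, 0.1, -114.3]
contact_force: [0.5, 0.0, 0.1]
gripper_width: 0.0868
```

```bash
python3 - <<'E'
from h import *
st()
w=cap('wrist','w9');s=cap('side','s9')
b=cv2.resize(s['pixels'][250:320,235:315],(480,420),interpolation=2)
b=np.hstack([b[:420],cv2.resize(w['pixels'],(320,240))[[*range(240)]+[0]*180]])
cv2.imwrite('pics/c9.png',b[:,:,::-1])
E
```

```text
{'t': 20.3833, 'r': 0.0904, 'z': 0.3607, 'ang': 65.6405, 'yaw': -114.3252, 'w': 0.0868, 'Fcw': 0.4772, 'Frad': 0.2274, 'Fz': 0.1456, 'j6': -55.5898}
```

View pics/c9.png

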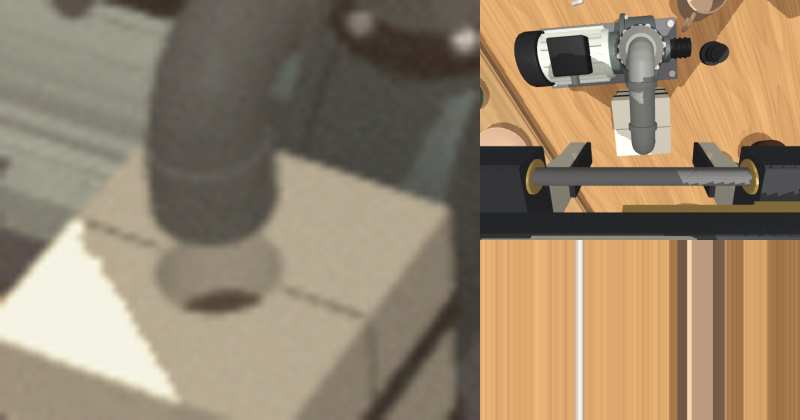

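Released and clear: contact force is 0.5 N. The lip centre is at about (270.2,284.2), against about (270.3,283.4) for the hole raised to lip height, so they agree to about 3 mm. Handing in.

```bash
python3 -c "
from h import *
print(r.close_job())"
```

```text
the job is handed in; nothing more can be done
None
```

I screwed the elbow down to its stop, backed it off about 77° (0.21 turn) until the outlet stood over the pour hole, let go, and handed the job in at about 20 s. No verdict came back.

- **Bottoming:** I pushed the leg round between the fingers at 8 N. At the stop they stalled at 64 mm open instead of 40, with about 16 N sideways against a drag of 4 N. That was about 211° (0.59 turn) from the start and 76° past the hole, both within the stated ranges. The highest force I read on the tool was 16 N.
- **Last checks:** After release, the side view puts the outlet about 3 mm from the hole's centre, against the 15 mm allowed. This last check is from one view only, at the computed lip height. The gripper was open and about 16 cm higher, with contact force near 0.
- **Surroundings:** No pot, fitting or tool was touched as far as the forces and pictures show; I did not measure each one afterwards.
- **What disagreed:** The real fingertips sit about 40 mm above the reported TCP. My first closing therefore passed over the leg without touching it, and I went lower to correct this. The wrist and top cameras also put the screw axis up to 9 mm apart, so I worked from a position in between.

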